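Zero the peak pointer and nip the can in the squeeze tester

TASK

Get the can squeeze tester ready for its next test. First turn the knob on the tilted dial back, counter-clockwise, until its pointer is fully home at the zero stop; then turn the cam lever clockwise just far enough that its sprung pad takes up the gap and nips the can against the V stop behind it, a little past the point where it tightens, without running the lever on and crushing the can. Leave the lever there, with the can upright, and leave the other things where they are.

Things in the scene. Friction and masses are not known exactly. Their poses are not given: they have to be found in the camera images.
- tester: The tester, fixed: aluminium base plate 180 (x) x 320 (y) mm on four feet, top 56 mm above the deck. Origin at deck level, z up, x away from the robot at yaw 0 (yaw within 0.25 rad). A round dial gauge, 124 mm across, stands on its left (+y) half; the cam clamp on its right half: from the robot's side cam housing, pad, can, V stop. The V stop is set differently each time (8 mm range along x) and its place is not reported.
- reset_knob (a joint): Angle of the dial's black knob with its pointer, rad: 0 at the zero stop (small pin at the dial's lower left), grows clockwise seen from in front of the dial, up to 4.4; starts at 1.7 to 2.6. Turned counter-clockwise (right-handed about point knob_grip's z) it comes home, which takes more than one grasp. Stiffness 0.05 N m, then a hard stop at 0. Stays where it is left.
- knob_grip (a point): Grip point of the knob: on its axis, 19 mm in front of the white face. Its z axis is the knob's axis, out of the face, 28 degrees from vertical towards the robot (tester -x); x and y turn with the knob. The knob is round, 38 mm across, its straight sides 9 to 28 mm and its end 31 mm in front of the face; face and bezel (radius 62 mm) are flush. Pinch it at any angle about the axis.
- cam_lever (a joint): Angle of the cam lever, rad: 0 when it points along tester -y, grows clockwise seen from above (swinging round the robot's side), up to 2.6; starts at 0 to 0.25. Each rad moves the pad's mount 10 mm along tester +x. Friction 0.35 N m, about 5 N at the handle when running free; it stays where it is left. The can tightens at an unknown angle from 0.8 to 1.65.
- lever_handle (a point): Centre of the lever's upright black round handle, 20 mm across, reaching 26 mm above and below this point (top 164 mm above the deck, underside on the flat lever at 112 mm). 70 mm from the lever's pivot.
- cam_pivot (a point): Point on the lever's vertical pivot axis, at the height of point lever_handle.
- clamp_pad: Sprung rubber pad, 32 wide x 26 mm high, 83 mm above the deck, facing tester +x; origin at the centre of its face. Once the can is tight on the V stop, each further 0.1 rad of lever presses the spring 1 mm (6 N on the can) and adds 0.9 N at the handle. Right is 1 to 5 mm of spring, so 0.1 to 0.5 rad past tightening; 7 mm crushes the can.
- can: Filled aluminium drinks can, 66 mm across, 122 mm tall, 0.37 kg, loose, standing upright on the base plate between pad and V stop with a gap to both. Origin at the centre of its underside, z along its axis.
- ferrule_cap: Bystander: steel cap, 50 mm across, 10 mm high, lying on the base plate between gauge and can.
- hex_key: Bystander: hex key 88 mm long lying on the base plate between gauge and can, farther back.
- beaker: Bystander: clear beaker, 56 mm across, 79 mm tall, at the right edge of the deck.
- blank_cap: Bystander: steel cap, 50 mm across, at the left edge of the deck.
Mind the look-alikes: they are no part of the job. Leave any purple look-alike of the can alone.

How it is judged (in metres and radians):
On the way, in this order (a step that is already met when the one before it is completed fails the run):
1. the pointer is turned back to its zero stop (value of joint reset_knob below 0.06 rad), for 0.2 s.
2. the cam lever is turned until the pad nips the can (contact force between clamp_pad and can above 6 N), for 0.2 s.
At the end, for the whole second after the job is handed in: The pointer is within 0.06 rad of its zero stop, the pad presses the can with 6 to 32 N (spring pressed about 1 to 5 mm), and the can stands upright (within 0.08 rad) and at rest (value of joint reset_knob below 0.06 rad and contact force between clamp_pad and can between 6 and 32 N and angle between can's own z axis and vertical below 0.08 rad and linear speed of can below 0.02 m/s); the robot touches nothing.
It fails at once if the can is crushed: the pad presses it with more than 42 N (contact force between clamp_pad and can above 42 N).
It fails at once if a bystander is moved by more than 30 mm (distance of any of ferrule_cap, hex_key, beaker, blank_cap from where it was at the start of the episode above 0.03 m).
It also fails if it takes over 72 s, if anything falls off the work surface, if the arm or the gripper's body presses on something with over 40 N, if the wrist force passes 120 N, or if a joint passes its speed limit or range.

ROBOT

A 6-joint arm with a two-finger parallel gripper is mounted at the origin on a cart in front of the work surface, level with it; the furniture and walls round the work are solid. World frame = base frame: x ahead of the robot, y to its left, z up, the work surface at z = 0. Lengths are in mm, angles in degrees, forces in N, time in s.
With the tool pointing down it reaches from about 350 to 850 mm from the base axis. Payload 8.1 kg.
Tool frame: the origin (TCP) lies midway between the tips of the shut fingers; the grasp point (between the pads) lies 19 mm behind it (r.grip_point_offset is the distance from the TCP to the grasp point, in mm); z points along the fingers, y is the line along which they close (so a half turn about z gives the same grasp; the last joint's range is limited). The gripper opens to 85 mm and grips with 20 to 120 N. Pads are 22 mm wide; open, the fingers measure 114 mm over their backs; the gripper's body (76 mm by 85 mm) begins 54 mm behind the grasp point. The pads swing forward as they close: fully open they stand 13 mm farther back than shut.
Start: joints at [61.169, 7.471, 85.268, -0, 87.261, -4.893], TCP at [243.43, 548.404, 231.292] pointing down, gripper open.
Joint ranges: [-169.43, 169.43], [-51.17, 129.36], [1.28, 143.12], [-76.62, 256.62], [0, 156.53], [-152.29, 152.29]. Speed limits (degrees/s): [136.94, 136.94, 159.86, 180, 180, 180].

INTERFACE

Orientations are given as [roll, pitch, yaw] about the fixed x, y, z axes, in that order (R = Rz(yaw) Ry(pitch) Rx(roll)).
In Python, from bench import r gives the robot as it stands.
- The arm moves only by the shell command python3 -m inch 'ROWS' [FORCE]. ROWS is JSON, one flat list of numbers, 7 for each row, row after row: the shift along the world's x, y, z in m, then the turn, a rotation vector about the world's x, y, z in degrees, then the closure in counts, from 0 (fully open) to 255 (shut). A call has 1 to 10 rows; each row shifts and turns the commanded pose from where the row before left it; what a row does not reach is not made up. A row lasts 1/10 s, in which the tool goes at most 50 mm and 8.59 degrees, less where a joint would pass 70% of its speed; a pose out of reach is approached as far as the arm can. A call with a gripper value outside its range is refused whole. The fingers move at their own pace and stop on an object; FORCE is the grip in N (left out, the last holds). Time passes only in rows, so rows that do not move let the fingers close. It gives the time, the measured TCP pose, the force and the opening at its end, in the units of the state.
- r.sense(): the state, without advancing time (a new reading comes with each control period).
- r.snapshot(name): name is "side" or "top"; returns (picture, depth): 420x560x3 uint8, red, green, blue; 420x560 float32, mm along the optical axis (not along the pixel's ray), 0 where there is no reading.
- r.get_calibration(name): a dict with "fovy" (degrees; the focal length in pixels is half the picture's height over the tangent of half this angle, whatever the lens; pixels are square), "cx", "cy" (the principal point, pixels), "k1" (the pictures are not rectified: a ray, as slopes to the right and down, at radius r is drawn at 1 + k1 r^2 times it, then the intrinsics apply), "position" and "rotation" of the camera in the world. Camera axes: x right, y up, looking along -z (the intrinsics and any distortion apply to the point x, -y, -z); pixel columns grow to the right and rows downward; lengths in mm; the calibration is good to about 2 mm. A picture is of the moment at which its call begins. get_calibration takes no time and is no camera call.
- r.hand_in(): hands the job in, once; it reports no verdict.
The state is a dict: "time": time; "joint_pos": joint angles; "qd": joint speeds; "joint_efforts": joint torques, N m; "tool_pos": TCP position; "tcp_rot": TCP orientation; "ft_force": force on the tool from outside, world axes, zero at the start; "wrist_torque": the same for the moment, N m; "finger_gap": finger opening in mm.
Only numpy, scipy, OpenCV 4.12 (cv2) and the standard library are available. Lean on these libraries where they do the work, as an engineer would, in place of code of your own. Each camera call takes 0.05 s, during which the arm holds its last target. There are 200 camera calls.

## Working session

There is one attempt and no reset: what is moved stays moved. The work goes in short steps, Python scripts to look and compute and a shell command to move; the robot and the scene stay as the last step left them, time stands still between calls to the robot, and variables do not carry over. Pictures are saved under pics/ and viewed, on a budget of 10 in all, crops included, one or two more only if the job needs it, and the job is handed in when it is done.

```bash
ls; mkdir -p pics; cat > h.py <<'E'
import numpy as np,cv2
from bench import r
def snap(n):
    p,d=r.snapshot(n); c=r.get_calibration(n); return p,d,c
def K(c,h=420): return h/2/np.tan(np.radians(c["fovy"])/2)
def rays(c,uv):
    uv=np.atleast_2d(np.array(uv,float)); f=K(c)
    q=(uv-[c["cx"],c["cy"]])/f; s=q.copy()
    for _ in range(20): s=q/(1+c["k1"]*(s**2).sum(1,keepdims=True))
    return s
def pts(c,uv,depth):
    s=rays(c,uv); d=np.atleast_1d(depth)[:,None]
    return np.c_[s[:,:1]*d,-s[:,1:]*d,-d]@np.array(c["rotation"]).T+np.array(c["position"])
def onplane(c,uv,z):
    s=rays(c,uv); v=np.c_[s[:,0],-s[:,1],-np.ones(len(s))]@np.array(c["rotation"]).T
    p=np.array(c["position"]); return p+v*((z-p[2])/v[:,2])[:,None]
def proj(c,P):
    q=(np.atleast_2d(P)-np.array(c["position"]))@np.array(c["rotation"])
    s=np.c_[q[:,0],-q[:,1]]/-q[:,2:]; s=s*(1+c["k1"]*(s**2).sum(1,keepdims=True))
    return s*K(c)+[c["cx"],c["cy"]]
E
python3 - <<'E'
from h import *
print(r.get_calibration("side"));print(r.get_calibration("top"));print(r.sense())
ims=[]
for n in("side","top"):
    p,d,c=snap(n); np.savez(f"pics/{n}0.npz",p=p,d=d); cv2.imwrite(f"pics/{n}0.png",p[:,:,::-1])
E
```

```text
pics
{'fovy': 52.40136827554651, 'cx': 279.360260382198, 'cy': 222.90319629856492, 'k1': -0.035195790626502896, 'position': array([ 134.9250237 , -607.22291624,  772.67384344]), 'rotation': array([ 48.42869382,  -1.1020567 , -34.71285779])}
{'fovy': 48.52205137857891, 'cx': 279.63372881541727, 'cy': 212.92205013152923, 'k1': -0.0018852078324772179, 'position': array([ 429.80742291,   16.74432253, 1035.72960393]), 'rotation': array([  7.32541845,  -1.85707967, -88.46179287])}
{'time': 0.0, 'joint_pos': array([ 6.11696387e+01,  7.51677078e+00,  8.53305587e+01, -3.70797445e-04,
        8.72625157e+01, -4.89069090e+00]), 'qd': array([-0.06652002, -0.01345145,  0.09788289, -0.05674867, -0.10269846,
        0.01844106]), 'joint_efforts': array([-9.93986323e-04, -5.69406724e+01, -5.00544798e+01, -3.39366998e-04,
        1.49893976e-02, -7.47180979e-05]), 'tool_pos': array([243.14895551, 547.90284193, 230.2148533 ]), 'tcp_rot': array([-1.79890523e+02, -8.99585551e-03,  1.56060339e+02]), 'ft_force': array([ 0.43114899,  0.34195815, -0.07629534]), 'wrist_torque': array([-0.01856346, -0.01369487,  0.01015534]), 'finger_gap': 85.25271490862544}
```

Rotation is roll/pitch/yaw; adapt the helper and view.

```bash
cat >> h.py <<'E'
from scipy.spatial.transform import Rotation as Ro
def snap(n):
    p,d=r.snapshot(n); return p,d,cal(n)
def cal(n):
    c=dict(r.get_calibration(n)); c["rotation"]=Ro.from_euler('xyz',c["rotation"],degrees=True).as_matrix(); return c
E
echo ok
```

```text
ok
```

View pics/side0.png

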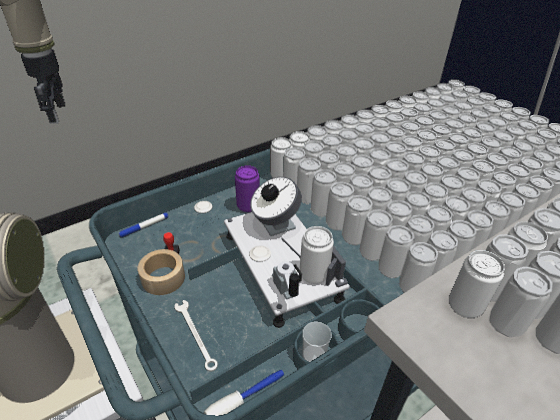

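View pics/top0.png

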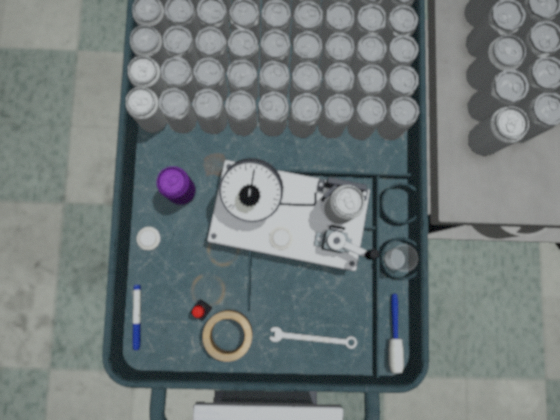

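Side view: dial (275,200) with black knob (270,192), tester can (317,255), cam and handle (285-295,280). The purple look-alike can is at (246,185). Top view: dial (250,192), knob (249,195), can (346,202), pivot about (336,240), black handle about (371,254). Possible confusions: the purple can (175,185) and the stock cans behind against the tester can (346,202), and the black plunger/bolts against the black handle. By the description, I pick the knob on the dial and the handle on the right edge. Next I check close crops of these with depth.

```bash
python3 - <<'E'
from h import *
t=np.load("pics/top0.npz");c=cal("top");p,d=t["p"],t["d"]
s=np.load("pics/side0.npz")
a=cv2.resize(p[150:280,200:400],(800,520),interpolation=cv2.INTER_CUBIC)
b=cv2.resize(s["p"][170:330,215:365],(560,597),interpolation=cv2.INTER_CUBIC)
cv2.imwrite("pics/tc.png",a[:,:,::-1])
cv2.imwrite("pics/sc.png",b[:,:,::-1])
v,u=np.mgrid[150:275,205:400]
P=pts(c,np.c_[u.ravel(),v.ravel()],d[150:275,205:400].ravel()).reshape(v.shape+(3,))
for row in range(0,125,6): print(150+row,[tuple(P[row,k].round().astype(int)) for k in range(5,195,30)])
# plate: z near 56
m=(abs(P[...,2]-56)<5)
cnt=cv2.minAreaRect(P[m][:,:2].astype(np.float32)); print("plate rect",cnt,m.sum())
# can top
m=(abs(P[...,2]-178)<5)&(u>320); print("can top",P[m].min(0),P[m].max(0),m.sum())
# black handle: z 155..170
m=(P[...,2]>150)&(P[...,2]<172)&(v>225)&(u>315); print("handle",P[m].min(0),P[m].max(0),P[m].mean(0),m.sum(),u[m].mean(),v[m].mean())
E
```

```text
150 [(np.int64(703), np.int64(149), np.int64(1)), (np.int64(705), np.int64(81), np.int64(0)), (np.int64(708), np.int64(13), np.int64(-2)), (np.int64(710), np.int64(-56), np.int64(0)), (np.int64(713), np.int64(-125), np.int64(0)), (np.int64(716), np.int64(-194), np.int64(-2)), (np.int64(717), np.int64(-263), np.int64(1))]
156 [(np.int64(689), np.int64(148), np.int64(-1)), (np.int64(692), np.int64(80), np.int64(-1)), (np.int64(695), np.int64(12), np.int64(-4)), (np.int64(698), np.int64(-57), np.int64(-6)), (np.int64(699), np.int64(-125), np.int64(-1)), (np.int64(702), np.int64(-194), np.int64(-2)), (np.int64(704), np.int64(-264), np.int64(-3))]
162 [(np.int64(675), np.int64(147), np.int64(1)), (np.int64(636), np.int64(69), np.int64(174)), (np.int64(681), np.int64(12), np.int64(-6)), (np.int64(682), np.int64(-56), np.int64(0)), (np.int64(685), np.int64(-125), np.int64(-1)), (np.int64(687), np.int64(-194), np.int64(0)), (np.int64(689), np.int64(-263), np.int64(0))]
168 [(np.int64(661), np.int64(147), np.int64(1)), (np.int64(626), np.int64(69), np.int64(166)), (np.int64(627), np.int64(12)
[... 5478 characters left out ...]
 np.int64(136), np.int64(0)), (np.int64(435), np.int64(71), np.int64(0)), (np.int64(436), np.int64(5), np.int64(-1)), (np.int64(438), np.int64(-62), np.int64(-4)), (np.int64(440), np.int64(-128), np.int64(2)), (np.int64(442), np.int64(-195), np.int64(-1)), (np.int64(444), np.int64(-262), np.int64(-1))]
plate rect ((548.3218994140625, -72.57499694824219), (401.7530517578125, 179.87855529785156), 80.35567474365234) 6772
can top [ 541.04497185 -164.56868323  173.00164008] [ 598.50744249 -107.44673113  180.55792774] 300
handle [ 462.88100677 -197.49972275  150.71971581] [ 481.78087903 -178.47187577  165.64611442] [ 471.73833469 -187.23313436  161.44682444] 94 373.3510638297872 253.31914893617022
```

View pics/tc.png

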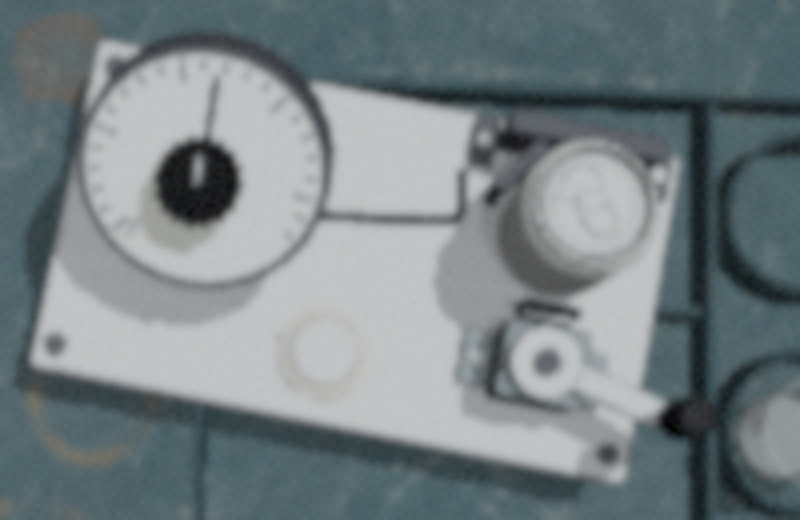

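View pics/sc.png

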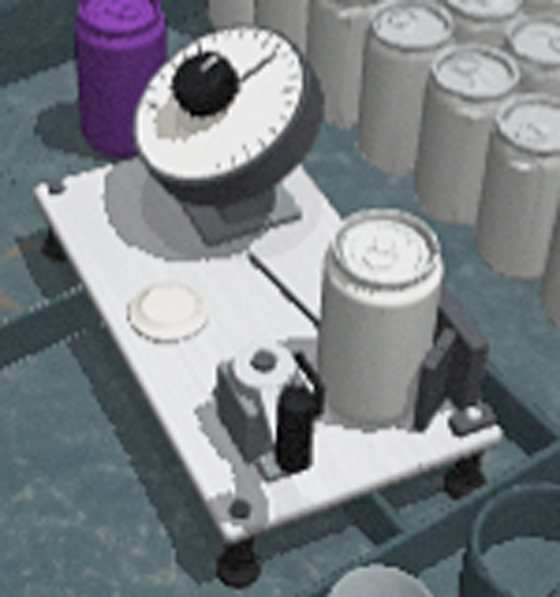

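The crops confirm the choice: knob at crop (198,180), pointer nearly upright at (212,100), lever pivot at (547,362), black handle at (688,417). The handle stands clear of the beaker. Next I fit the dial plane, knob axis and yaw.

```bash
cat > m.py <<'E'
from h import *
t=np.load("pics/top0.npz");c=cal("top");p,d=t["p"],t["d"]
s=np.load("pics/side0.npz");cs=cal("side")
v,u=np.mgrid[0:420,0:560]
P=pts(c,np.c_[u.ravel(),v.ravel()],d.ravel()).reshape(420,560,3)
hsv=cv2.cvtColor(p,cv2.COLOR_RGB2HSV)
# plate yaw
m=((abs(P[...,2]-56)<6)&(u>200)&(u<380)&(v>155)&(v<275)&(hsv[...,1]<50)&(hsv[...,2]>120)).astype(np.uint8)
m=cv2.morphologyEx(m,cv2.MORPH_OPEN,np.ones((3,3)))
mm=m>0
# front edge: lowest pixel each column
us,vs=[],[]
for col in range(225,345):
    k=np.where(mm[:,col])[0]
    if len(k): us.append(col);vs.append(k.max())
W=onplane(c,np.c_[us,vs],56)
l=cv2.fitLine(W[:,:2].astype(np.float32),cv2.DIST_HUBER,0,.01,.01).ravel(); 
if l[1]<0:l[:2]*=-1
print("yaw from front edge",np.degrees(np.arctan2(-l[0],l[1])), "front line pt",l[2:])
# dial face
D=((u>218)&(u<286)&(v>158)&(v<224)&(P[...,2]>100)&(hsv[...,2]>120)&(hsv[...,1]<60))
Q=P[D]
for _ in range(5):
    q0=Q.mean(0); n=np.linalg.svd(Q-q0,full_matrices=False)[2][2]; n*=np.sign(n[2]); e=(Q-q0)@n; Q=Q[abs(e)<max(3,2*e.std())]
print("normal",n,"tilt",np.degrees(np.arccos(n[2])),"az",np.degrees(np.arctan2(n[1],n[0])),"n",len(Q),e.std())
print("mean",q0)
cn,_=cv2.findContours(D.astype(np.uint8),cv2.RETR_EXTERNAL,cv2.CHAIN_APPROX_NONE); k=max(cn,key=cv2.contourArea)
k=cv2.convexHull(k); 
def onP(c,uv,q,n):
    s_=rays(c,uv); V=np.c_[s_[:,0],-s_[:,1],-np.ones(len(s_))]@c["rotation"].T; o=c["position"]
    return o+V*(((q-o)@n)/(V@n))[:,None]
X=onP(c,k.reshape(-1,2),q0,n); e1=np.cross([0,1,0],n);e1/=np.linalg.norm(e1);e2=np.cross(n,e1)
(cc,rad)=cv2.minEnclosingCircle(np.c_[(X-q0)@e1,(X-q0)@e2].astype(np.float32)); C=q0+cc[0]*e1+cc[1]*e2
print("face centre",C,"radius",rad)
for nm,cc_,im,box in(("top",c,p,(235,265,180,210)),("side",cs,s["p"],(255,285,178,205))):
    g=im.max(2); B=(g<60)&(u>box[0])&(u<box[1])&(v>box[2])&(v<box[3])
    nl,lab,st,ce=cv2.connectedComponentsWithStats(B.astype(np.uint8)); i=1+np.argmax(st[1:,4])
    print(nm,"knob px",ce[i],st[i], "axis pred px at 0,19,31:",proj(cc_,[C,C+19*n,C+31*n]).round(1).tolist())
# pivot / handle
m=(abs(P[...,2]-162)<5)&(u>360)&(u<385)&(v>243)&(v<265)
ph=onplane(c,[[u[m].mean(),v[m].mean()]],164)[0];print("handle top",ph)
print("pivot px crop->",onplane(c,[[200+547/4,150+362/4]],P[240,336,2]),P[240,336,2])
m=(abs(P[...,2]-178)<6)&(u>325)&(u<370); (cx,rr)=cv2.minEnclosingCircle(P[m][:,:2].astype(np.float32));print("can",cx,rr)
E
python3 m.py
```

```text
yaw from front edge -9.753534 front line pt [466.5892   -22.898003]
normal [-0.46551575  0.07850159  0.88155124] tilt 28.169941664014804 az 170.42806208940885 n 2351 1.3343895284268912
mean [584.56967538  48.4434438  148.99513426]
face centre [584.93084675  48.74055098 149.15939876] radius 61.7857780456543
top knob px [249.05555556 195.57539683] [240 186  19  19 252] axis pred px at 0,19,31: [[250.3, 191.2], [249.1, 194.3], [248.3, 196.3]]
side knob px [269.29207921 192.69306931] [261 184  18  17 202] axis pred px at 0,19,31: [[272.7, 196.9], [269.3, 192.2], [267.1, 189.1]]
handle top [ 471.88272331 -187.4725319   164.        ]
pivot px crop-> [[ 497.35166488 -124.95877964  114.33594406]] 114.33594406053396
can (569.77685546875, -136.042724609375) 29.50043487548828
```

Everything agrees: tilt 28.2°, face radius 61.8, yaw −9.7°, and pivot to handle about 68 mm. The lever is at about 0.22 rad. Now the transit above the dial, turning the wrist so J6 has room for the whole turn.

```bash
python3 -m inch '[0.022,-0.04,0.003,0,0,-8.4,0, 0.022,-0.04,0.003,0,0,-8.4,0, 0.022,-0.04,0.003,0,0,-8.4,0, 0.022,-0.04,0.003,0,0,-8.4,0, 0.022,-0.04,0.003,0,0,-8.4,0, 0.022,-0.04,0.003,0,0,-8.4,0, 0.022,-0.04,0.003,0,0,-8.4,0, 0.022,-0.04,0.003,0,0,-8.4,0, 0.022,-0.04,0.003,0,0,-8.4,0, 0.022,-0.04,0.003,0,0,-8.4,0]' 40
python3 -m inch '[0.022,-0.04,0,0,0,-8.4,0, 0.022,-0.04,0,0,0,-8.4,0, 0.01,0,0,0,0,-8.4,0, 0,0,0,0,0,-8.4,0, 0,0,0,0,0,-8.4,0, 0,0,0,0,0,-8.4,0, 0,0,0,0,0,-8.4,0, 0,0,0,0,0,-8.4,0, 0,0,0,-1.2,-6.9,0,0, 0,0,0,-1.2,-6.9,0,0]'
python3 -m inch '[0,0,0,-1.2,-6.9,0,0, 0,0,0,-1.2,-6.9,0,0, 0,0,0,0,0,0,0]'
cat > g.py <<'E'
import sys
from h import *
S=r.sense(); T=np.array(S["tool_pos"]); R=Ro.from_euler('xyz',S["tcp_rot"],degrees=True)
n=np.array([-.4628,.0787,.8829]); C=np.array([584.9,48.7,149.2])
y=np.array([0,-1,0.]); y-=n*(y@n); y/=np.linalg.norm(y); Rt=np.c_[np.cross(y,-n),y,-n]
tz=R.as_matrix()[:,2]; ax=np.cross(tz,-n); 
h=float(sys.argv[1])
print("t",S["time"],"shift mm to C+h n",(C+h*n-T).round(1),"tilt fix deg",np.degrees(ax).round(2),"full rot",(Ro.from_matrix(Rt)*R.inv()).as_rotvec(degrees=True).round(2))
print("height",(T-C)@n,"q",np.round(S["joint_pos"],1),"F",S["ft_force"].round(2),"M",S["wrist_torque"].round(3),"gap",S["finger_gap"])
E
python3 g.py 60
```

```text
time: 1.1
tool_pos: [463.8, 146.6, 261.2]
tcp_rot: [-180.0, 0.0, 71.7]
ft_force: [0.1, 0.4, -0.8]
finger_gap: 85.4
time: 2.1
tool_pos: [518.0, 68.1, 260.1]
tcp_rot: [176.3, -13.6, 5.2]
ft_force: [-0.4, -0.6, 1.1]
finger_gap: 85.2
time: 2.4
tool_pos: [513.6, 68.7, 256.6]
tcp_rot: [172.3, -26.8, 6.8]
ft_force: [-0.2, 0.3, -1.4]
finger_gap: 85.3
t 2.4 shift mm to C+h n [ 43.5 -15.3 -54.4] tilt fix deg [ 0.09 -0.19  0.07] full rot [ 2.91 -0.68 -5.34]
height 129.35339419434726 q [  7.7 -32.6 121.4  -9.   64.8  94.6] F [-0.24  0.34 -1.37] M [0.075 0.322 0.017] gap 85.27821183048066
```

```bash
python3 -m inch '[0.011,-0.004,-0.0135,0,0,0,0, 0.011,-0.004,-0.0135,0,0,0,0, 0.011,-0.004,-0.0135,0,0,0,0, 0.0105,-0.0033,-0.014,0,0,0,0, 0,0,0,0,0,0,0, 0,0,0,0,0,0,0]' | tail -1
python3 g.py 2
python3 - <<'E'
from h import *
p,d,c=snap("side"); cv2.imwrite("pics/s1.png",cv2.resize(p[100:280,190:400],(700,600))[:,:,::-1])
E
```

```text
finger_gap: 85.7
t 3.0 shift mm to C+h n [ 22.8  -4.  -55.9] tilt fix deg [ 0.09 -0.15  0.06] full rot [ 2.85 -0.62 -5.21]
height 62.24279687196419 q [  4.5 -22.8 119.9  -8.1  56.1  92.6] F [-0.78 -0.03  0.3 ] M [0.044 0.255 0.016] gap 85.68583766226564
```

View pics/s1.png

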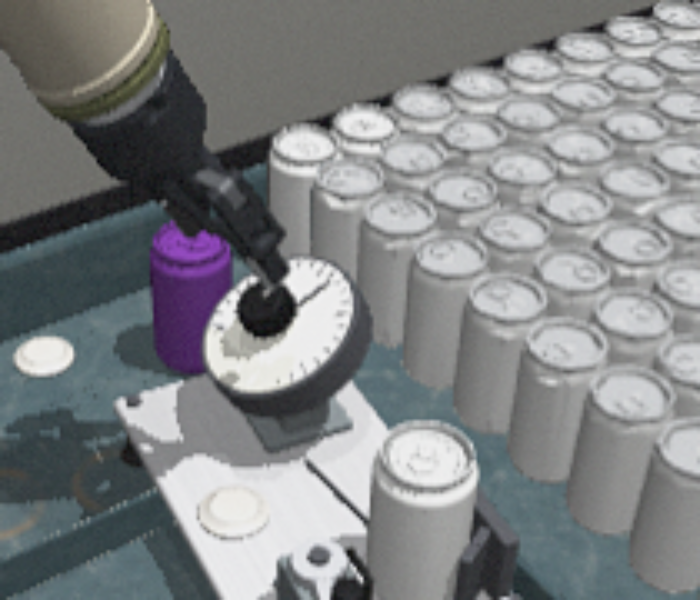

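The open gripper lines up over the knob at (268,308) in this crop, and the zero pin shows at (230,378). Descend and grip.

```bash
python3 -m inch '[0.004,-0.0007,-0.0095,0,0,0,0, 0.004,-0.0007,-0.0095,0,0,0,0, 0.004,-0.0007,-0.0095,0,0,0,0, 0.004,-0.0007,-0.0095,0,0,0,0, 0.004,-0.0007,-0.0095,0,0,0,0, 0.0028,-0.0005,-0.0084,0,0,0,0, 0,0,0,0,0,0,0, 0,0,0,0,0,0,0]' | tail -2
python3 g.py 2
python3 -m inch '[0,0,0,0,0,0,255, 0,0,0,0,0,0,255, 0,0,0,0,0,0,255, 0,0,0,0,0,0,255, 0,0,0,0,0,0,255, 0,0,0,0,0,0,255, 0,0,0,0,0,0,255, 0,0,0,0,0,0,255]' 25
python3 g.py 2
```

```text
ft_force: [-0.0, -0.1, -0.2]
finger_gap: 85.4
t 3.85 shift mm to C+h n [ 0.4 -0.2  0.5] tilt fix deg [ 0.09 -0.04  0.05] full rot [ 2.87 -0.52 -5.25]
height 1.7728751273844068 q [  3.7 -15.7 120.5  -8.5  48.2  93. ] F [-0.   -0.09 -0.23] M [ 0.037  0.155 -0.027] gap 85.42869851727734
time: 4.65
tool_pos: [583.9, 49.1, 151.6]
tcp_rot: [172.3, -27.1, 6.7]
ft_force: [-5.6, -0.2, 5.1]
finger_gap: 36.6
t 4.65 shift mm to C+h n [ 0.  -0.3 -0.6] tilt fix deg [0.09 0.04 0.04] full rot [ 2.87 -0.44 -5.25]
height 2.5773701312732507 q [  3.7 -15.8 120.5  -8.5  48.3  93. ] F [-5.63 -0.24  5.09] M [-0.065  0.541 -0.078] gap 36.645925560289854
```

```bash
python3 -m inch '[0,0,0,-3.93,0.67,7.5,255, 0,0,0,-3.93,0.67,7.5,255, 0,0,0,-3.93,0.67,7.5,255, 0,0,0,-3.93,0.67,7.5,255, 0,0,0,-3.93,0.67,7.5,255, 0,0,0,-3.93,0.67,7.5,255, 0,0,0,-3.93,0.67,7.5,255, 0,0,0,-3.93,0.67,7.5,255, 0,0,0,0,0,0,255]'|tail -2
python3 g.py 2
python3 -m inch '[0,0,0,-3.93,0.67,7.5,255, 0,0,0,-3.93,0.67,7.5,255,0,0,0,-3.93,0.67,7.5,255, 0,0,0,0,0,0,255]'|tail -2
python3 g.py 2
python3 - <<'E'
from h import *
p,d,c=snap("side"); q,_,_=snap("top")
a=cv2.resize(p[150:250,230:320],(540,600)); 
cv2.imwrite("pics/s2.png",a[:,:,::-1])
E
```

```text
ft_force: [-6.0, 1.7, 6.3]
finger_gap: 36.8
t 5.55 shift mm to C+h n [ 0.3 -0.6 -0.4] tilt fix deg [ 0.01  0.09 -0.  ] full rot [ 34.44  -5.77 -65.55]
height 2.530960890975625 q [  3.7 -15.9 120.6  -8.4  48.2  24.7] F [-5.97  1.7   6.32] M [0.169 0.734 0.084] gap 36.799948561722665
ft_force: [-8.5, 2.0, 6.7]
finger_gap: 36.7
t 5.95 shift mm to C+h n [ 0.4 -0.6 -0.4] tilt fix deg [-0.03  0.08 -0.02] full rot [ 46.21  -7.77 -88.06]
height 2.551778512358013 q [  3.7 -15.9 120.6  -8.3  48.2  -0.9] F [-8.48  1.95  6.72] M [0.187 0.882 0.097] gap 36.676240008043024
```

View pics/s2.png

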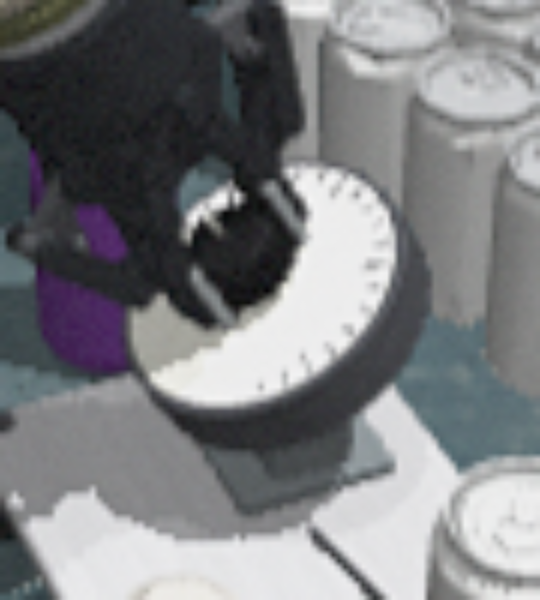

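The pointer has turned about 94° with the grip, and the knob mark now points to the upper left (210,215). Go on toward the stop, watching the torque about the axis.

```bash
cat > tq.py <<'E'
from h import *
n=np.array([-.4628,.0787,.8829]);S=r.sense();print("t",S["time"],"Mn",round(float(S["wrist_torque"]@n),3),"e6",S["joint_efforts"][5].round(3),"q6",S["joint_pos"][5].round(1),"F",S["ft_force"].round(1),"gap",round(S["finger_gap"],1))
E
for i in 1 2 ; do python3 -m inch '[0,0,0,-3.93,0.67,7.5,255, 0,0,0,-3.93,0.67,7.5,255]'>/dev/null; python3 tq.py; done
python3 -m inch '[0,0,0,-1.85,0.31,3.53,255]'>/dev/null; python3 tq.py
python3 -m inch '[0,0,0,-1.85,0.31,3.53,255]'>/dev/null; python3 tq.py
python3 -m inch '[0,0,0,-1.85,0.31,3.53,255]'>/dev/null; python3 tq.py
python3 -m inch '[0,0,0,-1.85,0.31,3.53,255]'>/dev/null; python3 tq.py
```

```text
t 6.25 Mn -0.05 e6 3.312 q6 -18.0 F [-10.2   2.    8.2] gap 36.8
t 6.45 Mn -0.067 e6 3.049 q6 -35.0 F [-10.3   1.2   7.9] gap 36.7
t 6.55 Mn -0.008 e6 0.095 q6 -39.0 F [-9.8  0.3  8.5] gap 36.6
t 6.65 Mn -0.692 e6 0.596 q6 -42.8 F [-8.7 -0.7  8.7] gap 36.8
t 6.75 Mn -0.73 e6 0.667 q6 -46.8 F [-6.   0.6  2.8] gap 37.1
t 6.85 Mn -0.674 e6 0.727 q6 -50.8 F [-5.   0.2  2.7] gap 36.5
```

The stop is felt: the torque jumps to −0.7 N m near 134° of turn and the pads slip after that. Release, lift along the axis and check.

```bash
python3 -m inch '[0,0,0,0,0,0,0, 0,0,0,0,0,0,0, 0,0,0,0,0,0,0, 0,0,0,0,0,0,0, 0,0,0,0,0,0,0, -0.009,0.0015,0.0175,0,0,0,0, -0.009,0.0015,0.0175,0,0,0,0, -0.018,0.003,0.035,0,0,0,0, -0.018,0.003,0.035,0,0,0,0, 0,0,0,0,0,0,0]'
python3 g.py 100
python3 - <<'E'
from h import *
p,d,c=snap("side"); cv2.imwrite("pics/s3.png",cv2.resize(p[150:250,230:320],(540,600),interpolation=cv2.INTER_CUBIC)[:,:,::-1])
E
```

```text
time: 7.85
tool_pos: [531.3, 58.7, 263.3]
tcp_rot: [168.2, 26.3, 145.5]
ft_force: [0.9, -0.7, 1.1]
finger_gap: 85.5
t 7.85 shift mm to C+h n [  7.3  -2.2 -25.9] tilt fix deg [-0.09  0.64 -0.11] full rot [  69.83  -11.35 -131.52]
height 126.37638069769994 q [  5.6 -30.8 119.7  -7.8  63.4 -50.9] F [ 0.89 -0.67  1.06] M [0.051 0.253 0.041] gap 85.54754259898533
```

View pics/s3.png

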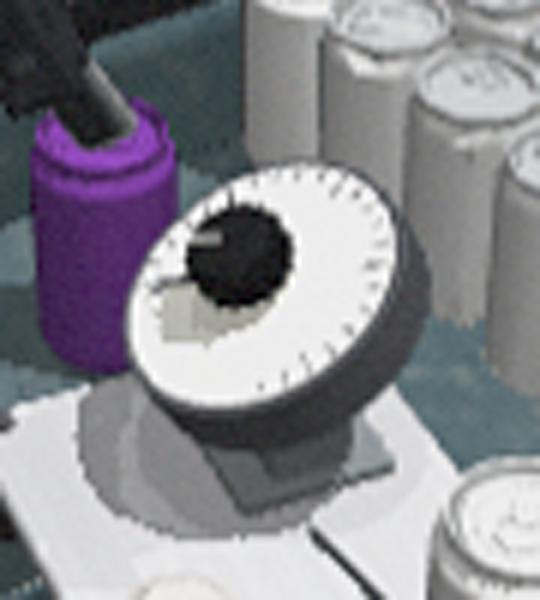

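The pointer is now at (175,280). The mark I took for a pin earlier was a shadow, so I check against a rectified dial, before and after.

```bash
python3 - <<'E'
from h import *
n=np.array([-.4628,.0787,.8829]); C=np.array([584.9,48.7,149.2])
up=np.array([0,0,1.])-n*n[2]; up/=np.linalg.norm(up); rt=np.cross(up,n)
p1,_,c=snap("side"); np.savez("pics/side1.npz",p=p1); p2,_,ct=snap("top")
g=np.linspace(-68,68,390); X,Y=np.meshgrid(g,-g)
W=C+X[...,None]*rt+Y[...,None]*up
def w(p,c):
    q=proj(c,W.reshape(-1,3)).reshape(390,390,2).astype(np.float32); return cv2.remap(p,q[...,0],q[...,1],cv2.INTER_CUBIC)
cv2.imwrite("pics/d.png",np.hstack([w(np.load("pics/side0.npz")["p"],c),w(p1,c)])[:,:,::-1])
E
```

```text
(no output)
```

View pics/d.png

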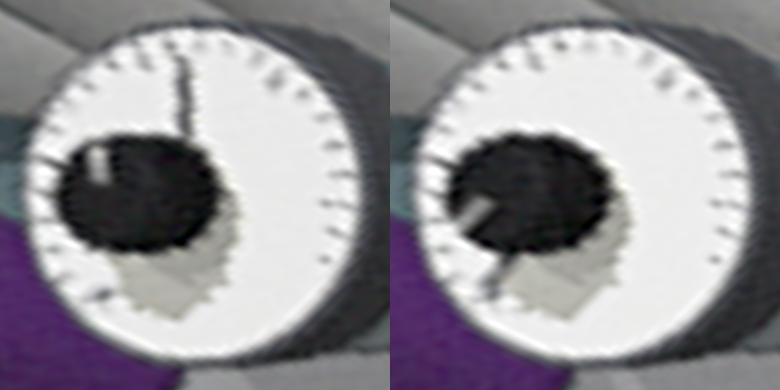

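The pin is at (100,293) on the left and the pointer lies on it (490,293) on the right, so the knob is home. Next I go to the lever: untilt, move over the handle, turn the wrist and preset the fingers to about 40 mm.

```bash
python3 -m inch '[-0.006,-0.025,0,1.18,6.9,0,0, -0.006,-0.025,0,1.18,6.9,0,0, -0.006,-0.025,0,1.18,6.9,0,0, -0.006,-0.025,0,1.18,6.9,0,0, -0.006,-0.025,0,0,0,-8.4,135, -0.006,-0.025,0,0,0,-8.4,135, -0.006,-0.025,0,0,0,-8.4,135, -0.006,-0.025,0,0,0,-8.4,135, -0.006,-0.025,0,0,0,-8.4,135, -0.006,-0.022,0,0,0,-8.4,135]' 20
python3 -m inch '[0,0,0,0,0,-8.4,135,0,0,0,0,0,-8.4,135,0,0,0,0,0,0,135]'
python3 - <<'E'
from h import *
S=r.sense();print(S["joint_pos"].round(1)); R=Ro.from_euler('xyz',S["tcp_rot"],degrees=True).as_matrix();print("z",R[:,2],"ydir",np.degrees(np.arctan2(R[1,1],R[0,1])))
print("to handle",np.array([471.9,-187.5])-S["tool_pos"][:2])
E
```

```text
time: 9.0
tool_pos: [468.7, -190.0, 253.5]
tcp_rot: [-179.9, -0.1, 97.5]
ft_force: [0.7, -0.0, -0.2]
finger_gap: 40.0
time: 9.3
tool_pos: [469.0, -189.0, 253.7]
tcp_rot: [-179.9, -0.1, 80.9]
ft_force: [0.6, 1.6, 0.2]
finger_gap: 40.3
[-27.8  -7.7  98.1   0.   89.7 -18.7]
z [-0.00124934  0.00123418 -0.99999846] ydir -9.125621400924961
to handle [2.88738622 1.54788241]
```

```bash
python3 -m inch '[0.003,0.0015,-0.02,0,0,-6.5,135, 0,0,-0.03,0,0,-6.5,135, 0,0,-0.03,0,0,0,135, 0,0,-0.02,0,0,0,135, 0,0,-0.016,0,0,0,135, 0,0,-0.015,0,0,0,135, 0,0,0,0,0,0,135]'
cat > lv.py <<'E'
import sys
from h import *
S=r.sense();T=S["tool_pos"];R=Ro.from_euler('xyz',S["tcp_rot"],degrees=True).as_matrix()
piv=np.array([498.,-123.5]); y=R[:2,1]*(-1 if R[0,1]>0 else 1)
d=T[:2]-piv; print("t",round(S["time"],2),"T",T.round(1),"phi TCP",np.degrees(np.arctan2(-d[0],-d[1])).round(1),"rad",np.hypot(*d).round(1),"y ang",np.degrees(np.arctan2(y[1],y[0])).round(1),"Ftan",round(float(S["ft_force"][:2]@y),2),"F",S["ft_force"].round(2),"gap",round(S["finger_gap"],1))
E
python3 lv.py
python3 - <<'E'
from h import *
p,d,c=snap("side"); np.savez("pics/side2.npz",p=p,d=d); cv2.imwrite("pics/s4.png",cv2.resize(p[190:340,230:390],(640,600),interpolation=cv2.INTER_CUBIC)[:,:,::-1])
E
```

```text
time: 10.0
tool_pos: [470.9, -186.4, 121.6]
tcp_rot: [-179.8, -0.0, 68.2]
ft_force: [-0.2, 0.2, -0.7]
finger_gap: 40.2
t 10.0 T [ 470.9 -186.4  121.6] phi TCP 23.3 rad 68.5 y ang 158.2 Ftan 0.24 F [-0.18  0.2  -0.75] gap 40.2
```

View pics/s4.png

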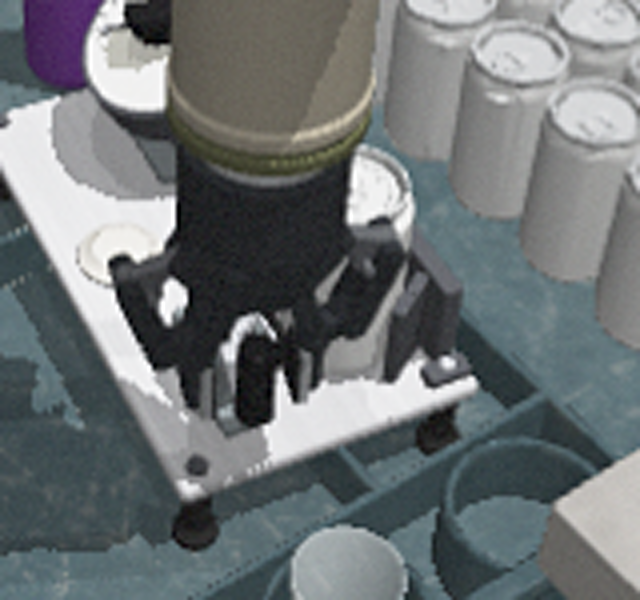

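The handle (255,380) sits between the two fingers. Compute arc steps about the pivot.

```bash
python3 - <<'E'
import numpy as np
f=np.radians(np.arange(23,135,5)); P=np.c_[-np.sin(f),-np.cos(f)]*70
for a,b in zip(np.degrees(f)[1:],np.diff(P,axis=0)): print(int(round(a)),b.round(1))
E
```

```text
28 [-5.5  2.6]
33 [-5.3  3.1]
38 [-5.   3.5]
43 [-4.6  4. ]
48 [-4.3  4.4]
53 [-3.9  4.7]
58 [-3.5  5. ]
63 [-3.   5.3]
68 [-2.5  5.6]
73 [-2.   5.8]
78 [-1.5  5.9]
83 [-1.  6.]
88 [-0.5  6.1]
93 [0.1 6.1]
98 [0.6 6.1]
103 [1.1 6. ]
108 [1.6 5.9]
113 [2.1 5.7]
118 [2.6 5.5]
123 [3.1 5.3]
128 [3.5 5. ]
133 [4.  4.6]
```

```bash
python3 -m inch '[-0.0055,0.0026,0,0,0,-5,135, -0.0053,0.0031,0,0,0,-5,135]' >/dev/null; python3 lv.py
python3 -m inch '[-0.005,0.0035,0,0,0,-5,135]' >/dev/null; python3 lv.py
python3 -m inch '[-0.0046,0.004,0,0,0,-5,135]' >/dev/null; python3 lv.py
python3 -m inch '[-0.0043,0.0044,0,0,0,-5,135, 0,0,0,0,0,0,135]' >/dev/null; python3 lv.py
python3 -m inch '[-0.0039,0.0047,0,0,0,-5,135, 0,0,0,0,0,0,135]' >/dev/null; python3 lv.py
```

```text
t 10.25 T [ 462.8 -182.1  126.1] phi TCP 31.0 rad 68.3 y ang 148.0 Ftan -4.84 F [ 4.97 -1.19 -3.8 ] gap 40.5
t 10.35 T [ 458.1 -178.8  126.2] phi TCP 35.8 rad 68.2 y ang 143.0 Ftan -4.65 F [ 4.36 -1.95 -4.64] gap 40.1
t 10.45 T [ 453.5 -174.9  126.2] phi TCP 40.9 rad 68.0 y ang 137.9 Ftan -5.16 F [ 4.34 -2.89 -3.79] gap 40.0
t 10.65 T [ 448.7 -170.2  126.2] phi TCP 46.6 rad 67.9 y ang 133.1 Ftan 0.06 F [0.12 0.2  0.37] gap 40.2
t 10.85 T [ 444.9 -165.6  126.1] phi TCP 51.6 rad 67.7 y ang 128.2 Ftan -0.53 F [ 0.1  -0.6   0.46] gap 40.3
```

```bash

python3 -m inch '[-0.0035,0.005,0,0,0,-5,135]' >/dev/null; python3 lv.py
python3 -m inch '[-0.003,0.0053,0,0,0,-5,135]' >/dev/null; python3 lv.py
python3 -m inch '[-0.0025,0.0056,0,0,0,-5,135]' >/dev/null; python3 lv.py
cat > can.py <<'E'
from h import *
import sys
p,d,c=snap("top"); np.savez(sys.argv[1],p=p,d=d)
v,u=np.mgrid[0:420,0:560]
def q(p,d):
    P=pts(c,np.c_[u.ravel(),v.ravel()],d.ravel()).reshape(420,560,3)
    m=(abs(P[...,2]-178)<8)&(abs(P[...,0]-570)<45)&(abs(P[...,1]+136)<45)
    X=P[m][:,:2]; a=np.array([np.cos(np.radians(-9.7)),np.sin(np.radians(-9.7))]); s=X@a
    return m.sum(),X.mean(0).round(2),"along x_t: mean %.2f max %.2f"%(s.mean(),np.percentile(s,97))
t=np.load("pics/top0.npz"); print("before",*q(t["p"],t["d"])); print("now",*q(p,d))
g0=cv2.cvtColor(t["p"],cv2.COLOR_RGB2GRAY)[185:215,326:368].astype(np.float32); g1=cv2.cvtColor(p,cv2.COLOR_RGB2GRAY)[170:230,310:384].astype(np.float32)
r_=cv2.matchTemplate(g1,g0,cv2.TM_CCOEFF_NORMED); _,mx,_,(x,y)=cv2.minMaxLoc(r_)
sx=sy=0
if 0<x<r_.shape[1]-1 and 0<y<r_.shape[0]-1:
    f=lambda a,b,e:(a-e)/(2*(a-2*b+e)); sx=f(r_[y,x-1],r_[y,x],r_[y,x+1]); sy=f(r_[y-1,x],r_[y,x],r_[y+1,x])
du,dv=x+sx-16,y+sy-15
A=onplane(c,[[347,200],[347+du,200+dv]],178); e=(A[1]-A[0])[:2]
print("match",round(mx,3),"px",round(du,2),round(dv,2),"world mm",e.round(2),"along x_t %.2f"%(e@[.9857,-.1685]))
E
python3 can.py pics/t1.npz
```

```text
t 10.95 T [ 442.  -161.1  126.1] phi TCP 56.1 rad 67.5 y ang 123.3 Ftan -5.1 F [ 4.96 -2.84  0.09] gap 40.5
t 11.05 T [ 438.8 -155.7  126.1] phi TCP 61.4 rad 67.4 y ang 118.2 Ftan -4.77 F [ 4.21 -3.16 -0.15] gap 40.2
t 11.15 T [ 436.3 -150.2  126.1] phi TCP 66.6 rad 67.3 y ang 113.1 Ftan -4.78 F [ 3.55 -3.68  0.12] gap 40.3
before 635 [ 569.49 -136.68] along x_t: mean 584.38 max 609.88
now 631 [ 569.48 -136.41] along x_t: mean 584.32 max 610.16
match 0.999 px -0.03 -0.0 world mm [0.   0.06] along x_t -0.00
```

Can tracking is precise and the can has not moved yet. Continue row by row with force and can checks.

```bash

for k in 1; do
python3 -m inch '[-0.002,0.0058,0,0,0,-5,135]' >/dev/null; python3 lv.py; python3 can.py pics/t2.npz | tail -1
python3 -m inch '[-0.0015,0.0059,0,0,0,-5,135]' >/dev/null; python3 lv.py; python3 can.py pics/t3.npz | tail -1
python3 -m inch '[-0.001,0.006,0,0,0,-5,135]' >/dev/null; python3 lv.py; python3 can.py pics/t4.npz | tail -1
done
```

```text
t 11.3 T [ 434.2 -144.6  126.1] phi TCP 71.7 rad 67.2 y ang 108.3 Ftan -5.03 F [ 2.82 -4.36  1.05] gap 40.3
match 0.992 px -0.03 -0.25 world mm [0.47 0.06] along x_t 0.46
t 11.45 T [ 432.6 -138.8  126. ] phi TCP 76.8 rad 67.1 y ang 103.4 Ftan -5.39 F [ 2.33 -4.99  2.38] gap 40.5
match 0.986 px 0.08 -0.6 world mm [ 1.14 -0.15] along x_t 1.15
t 11.6 T [ 431.5 -132.8  125.9] phi TCP 82.1 rad 67.1 y ang 98.4 Ftan -5.2 F [ 2.48 -4.89  3.21] gap 40.5
match 0.984 px 0.12 -0.82 world mm [ 1.57 -0.21] along x_t 1.58
```

```bash

python3 -m inch '[-0.0005,0.0061,0,0,0,-5,135]' >/dev/null; python3 lv.py; python3 can.py pics/t5.npz | tail -1
python3 -m inch '[0.0001,0.0061,0,0,0,-5,135]' >/dev/null; python3 lv.py; python3 can.py pics/t6.npz | tail -1
```

```text
t 11.75 T [ 431.  -126.7  125.9] phi TCP 87.2 rad 67.0 y ang 93.4 Ftan -5.89 F [ 3.54 -5.69  2.78] gap 40.2
match 0.984 px 0.12 -0.83 world mm [ 1.58 -0.22] along x_t 1.60
t 11.9 T [ 431.  -120.7  125.9] phi TCP 92.4 rad 67.0 y ang -91.6 Ftan 6.9 F [ 1.85 -6.96  3.71] gap 39.9
match 0.984 px 0.11 -0.83 world mm [ 1.58 -0.19] along x_t 1.59
```

The can reached the V stop at TCP φ of about 80–81° (movement saturated at 1.58 mm) and the force is up 1.8 N, so the lever is about 0.2 rad past tightening. One more 5° row makes about 0.3 rad. Then back the finger off to centre it, and lift.

```bash

python3 -m inch '[0.0006,0.0061,0,0,0,-5,135]' >/dev/null; python3 lv.py; python3 can.py pics/t7.npz | tail -1
python3 -m inch '[0,0,0,0,0,0,135, 0,0,0,0,0,0,135, -0.0003,-0.005,0,0,0,0,135, -0.0003,-0.005,0,0,0,0,135, 0,0,0,0,0,0,135, 0,0,0,0,0,0,135]' >/dev/null; python3 lv.py
python3 -m inch '[0,0,0.015,0,0,0,135, 0,0,0.025,0,0,0,135, 0,0,0.04,0,0,0,135, 0,0,0.04,0,0,0,135, -0.03,0,0.03,0,0,0,135, -0.03,0,0.03,0,0,0,135, 0,0,0,0,0,0,135, 0,0,0,0,0,0,135]'; python3 can.py pics/t8.npz | tail -1
python3 - <<'E'
from h import *
t=np.load("pics/t8.npz");c=cal("top")
v,u=np.mgrid[0:420,0:560]; P=pts(c,np.c_[u.ravel(),v.ravel()],t["d"].ravel()).reshape(420,560,3)
m=(abs(P[...,2]-162)<6)&(abs(P[...,0]-435)<35)&(abs(P[...,1]+128)<40)
if m.sum():
    h=onplane(c,[[u[m].mean(),v[m].mean()]],164)[0]; e=h[:2]-[498,-123.5]; print("handle",h,m.sum(),"theta",np.radians(np.degrees(np.arctan2(-e[0],-e[1]))-9.7))
q,d,_=snap("side")
a=cv2.resize(t["p"][150:280,200:400],(500,325)); b=cv2.resize(q[170:330,215:365],(300,325))
cv2.imwrite("pics/end.png",np.hstack([a,b])[:,:,::-1])
E
```

```text
t 12.05 T [ 431.6 -114.7  125.9] phi TCP 97.6 rad 67.0 y ang -96.5 Ftan 6.24 F [ 1.98 -6.51  2.05] gap 40.4
match 0.983 px 0.13 -0.87 world mm [ 1.66 -0.23] along x_t 1.68
t 12.7 T [ 429.8 -123.1  124.4] phi TCP 90.3 rad 68.2 y ang -96.9 Ftan -0.95 F [ 0.15  0.94 -0.34] gap 40.4
time: 13.5
tool_pos: [370.5, -123.3, 305.8]
tcp_rot: [179.9, -0.1, -6.9]
ft_force: [0.1, -0.4, 0.6]
finger_gap: 40.0
match 0.983 px 0.12 -0.85 world mm [ 1.63 -0.21] along x_t 1.64
handle [ 429.00283703 -122.8194421   164.        ] 93 theta 1.4113626330764464
```

View pics/end.png

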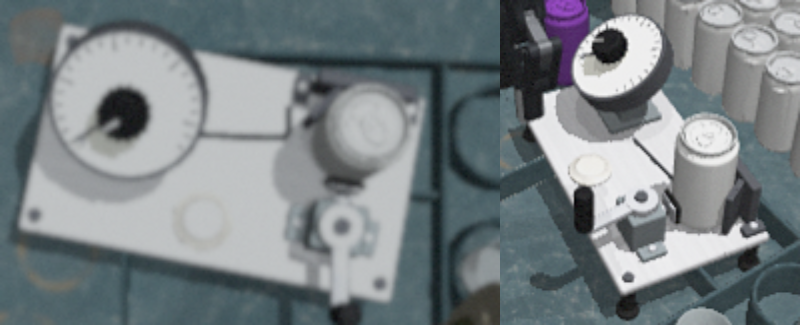

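The final picture shows the pointer at the pin, the lever toward the robot at about 1.41 rad, and the pad on an upright can against the V stop. The can tracking bounds tightening between φ 76.8° and 82.1°, so the lever is 0.27–0.36 rad past it, mid-band. Handing in.

```bash
python3 -c "
from bench import r
print(r.hand_in())"
```

```text
the job is handed in; nothing more can be done
None
```

I turned the dial back to its zero stop and nipped the can with the cam lever. The job is handed in; no verdict was reported.

- **Knob:** I turned it counter-clockwise in one grasp, about 134°, until the torque jumped to 0.7 N m at the stop. The pictures afterwards show the pointer lying on the zero pin. An earlier mark I took for the pin was only a shadow; I checked again on a rectified view of the dial.
- **Lever:** I swept it clockwise with the fingers straddling the handle. The top camera showed the can moving 1.6 mm and then stopping against the V stop. The lever was left at about 1.41 rad, which is 0.27 to 0.36 rad past tightening, or roughly 3 mm of spring and 18 N.
- **A check that disagreed:** the handle force rose by only about 1.1 to 1.8 N, where about 2.7 N was expected. Taken alone, that would put the lever 0.13 to 0.2 rad past tightening, still inside the allowed band. I trusted the can tracking more.
- **Last checks:** the can stayed still and upright after I let go. The gripper is clear of everything. In the last picture the visible bystanders looked unmoved, though I did not measure them. Total time was about 13.6 s.

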